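Release the dough press and draw its plunger back

ROBOT

A 6-joint arm with a two-finger parallel gripper is mounted at the origin on the work surface. World frame = base frame: x ahead of the robot, y to its left, z up, the work surface at z = 0. Lengths are in m, angles in rad, forces in N, time in s.
With the tool pointing down it reaches from about 0.375 to 0.975 m from the base axis. Payload 3.8 kg.
Tool frame: the origin (TCP) lies at the very end of the fingers, on their centre line; the grasp point (between the pads) lies bot.hold_point_z behind it (bot.hold_point_z is the distance from the TCP to the grasp point, in m); z points along the fingers, y is the line along which they close (so a half turn about z gives the same grasp; the last joint's range is limited). The gripper opens to 85 mm and grips with 20 to 120 N. Pads are 22 mm wide; open, the fingers measure 114 mm over their backs; the gripper's body (76 mm by 85 mm) begins 54 mm behind the grasp point. The pads swing forward as they close: fully open they stand 13 mm farther back than shut.
Start: joints at [1.309, 0.264, 1.604, -0, 1.274, -0.037], TCP at [0.15, 0.658, 0.231] pointing down, gripper open.
Joint ranges: [-2.63, 2.63], [-0.94, 2.18], [0.31, 2.57], [-1.31, 4.45], [0, 2.66], [-2.55, 2.55]. Speed limits (rad/s): [2.57, 2.57, 3.14, 3.14, 3.14, 3.14].

INTERFACE

Orientations are given as a rotation vector (axis times angle).
In Python, from workcell import bot, imaging, workorder gives the robot as it stands (bot), with the cameras (imaging) and the job (workorder).
- The arm moves only by the tool jog_arm, called after "Emit:" in YAML: its name, and indented under it one key for each argument. Schema: {"type":"object","properties":{"deltas":{"type":"string"},"finger_gap":{"type":"number"},"force":{"type":"number"},"only":{"type":"string"},"quiet":{"type":"boolean"},"lines":{"type":"string"}},"required":["deltas"],"additionalProperties":false}. deltas is a string of 1 to 5 rows, parted by a bar, with the numbers parted by commas; each row has 4 numbers: dx, dy, dz in shares of the most that a row can go, 1 being 62.5 mm, then a turn about the tool's z in a scale on which 1.0 is 360 degrees; each row shifts and turns the commanded pose from where the row before left it, along the tool's axes as they then stand; what a row does not reach is not made up. A row lasts 1/8 s, in which the tool goes at most 0.0625 m and 0.188 rad, less where a joint would pass 70% of its speed; a pose out of reach is approached as far as the arm can. finger_gap is the opening from 0.0 (shut) to 1.0 (fully open), set as the call begins (left out keeps the last). The fingers move at their own pace and stop on an object; force is the grip in N (left out, the last holds). Time passes only in rows, so rows that do not move let the fingers close. The tool returns the time, the measured TCP pose, the force, the opening and the grip force at its end. only (a regular expression) keeps the lines of the reply that match it, lines (a string "A,B") keeps lines A to B, and quiet returns only ok. A shift or turn number past 1, either way, is cut back to 1. Input that does not fit is refused with a message, and nothing moves.
- bot.read_state(): the state, without advancing time (a new reading comes with each control period).
- imaging.read_camera(name): name is "scene" or "side" or "wrist"; returns the picture (400x640x3 uint8, red, green, blue); there is no depth.
- imaging.camera_info(name): a dict with "intrinsics" (3x3 intrinsics, pixels), "k1" (the pictures are not rectified: a ray, as slopes to the right and down, at radius r is drawn at 1 + k1 r^2 times it, then the intrinsics apply), "extrinsics" (4x4, takes a point from camera to world coordinates). Camera axes: x right, y down, z forward; pixel columns grow to the right and rows downward; lengths in m; the calibration is good to about 2 mm. A picture is of the moment at which its call begins: read the wrist's pose just before it. camera_info takes no time and is no camera call; for the wrist camera it gives the pose at the moment of the call.
- workorder.finish_job(): hands the job in; it is judged then, once.
The state is a dict: "time": time; "q": joint angles; "joint_vel": joint speeds; "joint_torque": joint torques, N m; "tool_pos": TCP position; "tcp_rot": TCP orientation; "wrist_force": force on the tool from outside, world axes, zero at the start; "torque": the same for the moment, N m; "width": opening from 0.0 (shut) to 1.0 (fully open); "grip_force": force on a finger pad.
Only numpy, scipy, OpenCV 4.12 (cv2) and the standard library are available. Lean on these libraries where they do the work, as an engineer would, in place of code of your own. Each camera call takes 0.05 s, during which the arm holds its last target. There are 200 camera calls.

TASK

The dough press has to be refilled. Tip its yellow pawl up well clear of the teeth while the plunger rod is still in, then take the red T-handle, pull the toothed rod out fully to its stop, and let go. Leave the pawl up, and do not disturb the jar, the bowl or the mug.

Things in the scene. Friction and masses are not known exactly. Their poses are not given: they have to be found in the camera images.
- press: Fixed dough press: smoky clear barrel (64 mm dia, 120 mm long, upper red collar 72 mm dia), nose down on a red stand (base 270 x 130 x 12 mm). Origin on the counter, 20 mm towards +x from the base's middle. x axis level, from the low nozzle to the high T-handle, within 0.4 rad of world x; z up. Barrel and rod axis rises 30 deg above x, through (-130, 0, 66) mm. Joined to it: rod, pawl.
- rod (a joint): Travel of the toothed steel plunger rod up its inclined axis, m: 0 fully in, 0.080 out at its stop; starts at 0 to 0.007. While the pawl is down it catches the teeth (24 mm apart) at about 0.008. With the pawl up the rod slides with a pull of 5 to 7 N, and friction holds it where it is left. Rod 14 mm wide; tooth tips 11 mm above its axis.
- rod_grip (a point): Centre of the red T-handle's crossbar, at the rod's upper end, moving with it. Crossbar: 34 mm along x (rod axis, out and up: the pull direction), 100 mm along y (level), 32 mm along z (square to the rod, 30 deg off vertical). Centre 41 mm above the rod axis, on a 22 x 22 mm stem: fingertips at its two x faces clear the rod if under 28 mm below this centre along z.
- pawl (a joint): Angle of the yellow pawl, rad: 0 down in the teeth, grows as it tips up and back towards the barrel, 0.9 at its upper stop; starts at 0 to 0.03. Clear of the teeth from about 0.25; 0.5 to 0.7 is well clear. Stiff hinge (0.12 N m, about 2 N at the tab): it stays where it is left.
- pawl_tab (a point): Middle of the yellow upright tab on the pawl, moving with it. Pawl down: x along the rod axis, z square to it. Tab 26 mm along x, 12 mm along y (level; pinch it this way), standing 32 mm above the pawl's arm; this point is 16 mm below its top, 62 mm along x and 42 mm along z from the hinge. Pawl down and rod in, 43 to 50 mm of free space lie between tab and T-handle crossbar.
- pawl_hinge (a point): Centre of the pawl's level hinge pin, fixed on the press, along the press's y axis. The tab swings about it in the upright plane of the rod.
- rack: Fixed steel utensil rail: a level bar 12 mm dia, 660 mm long, its centre line 415 mm above the counter, on two posts 325 mm either side of the middle; four utensils hang at its ends, over 180 mm from the middle. Origin on the counter under the bar's middle; y along the bar. It crosses about 130 mm above the drawn-out T-handle, 10 to 25 mm beyond it: an upright hand there would hit it.
- jar: Bystander: glass jar with a steel lid, 72 mm dia, 120 mm tall, loose. Origin: centre of underside.
- bowl: Bystander: blue ceramic bowl, 130 mm dia, 60 mm tall, loose. Origin: centre of underside.
- mug: Bystander: white ceramic mug, 76 mm dia, 85 mm tall, loose. Origin: centre of underside.

How it is judged:
On the way, in this order (a step that is already met when the one before it is completed fails the run):
1. the pawl is tipped up clear (over 0.25 rad) with the rod still in (under 15 mm) (value of joint pawl above 0.25 rad and value of joint rod below 0.015 m), for 0.2 s.
2. the rod is drawn out to its stop (72 mm or more) (value of joint rod above 0.072 m), for 0.2 s.
At the end, for the whole second after the job is handed in: The rod rests within 8 mm of its outer stop (at 72 mm of travel or more), still, and the pawl is left up, at over 0.25 rad (value of joint rod above 0.072 m and value of joint pawl above 0.25 rad and velocity of joint rod between -0.01 and 0.01 m/s); the robot touches nothing.
It fails at once if the jar, bowl or mug is moved by more than 30 mm (distance of any of jar, bowl, mug from where it was at the start of the episode above 0.03 m).
It also fails if it takes over 48 s, if anything falls off the work surface, if the arm or the gripper's body presses on something with over 40 N, if the wrist force passes 120 N, or if a joint passes its speed limit or range.

## Working session

There is one attempt and no reset: what is moved stays moved. The work goes in short steps, Python scripts to look and compute and a tool call to move; the robot and the scene stay as the last step left them, time stands still between calls to the robot, and variables do not carry over. Pictures are saved under pics/ and viewed, at most 10 in all, crops included, and the job is handed in when it is done.

```bash
ls; mkdir -p pics; cat > h.py <<'E'
from workcell import bot, imaging, workorder
import numpy as np, cv2, json
def snap(n,f):
    i=imaging.camera_info(n); im=imaging.read_camera(n)
    cv2.imwrite(f'pics/{f}.png',im[:,:,::-1])
    json.dump({k:np.array(v).tolist() for k,v in i.items()},open(f'pics/{f}.json','w'))
def load(f):
    d=json.load(open(f'pics/{f}.json')); return np.array(d['intrinsics']),float(d['k1']),np.array(d['extrinsics'])
def ray(f,uv):
    K,k1,E=load(f); p=cv2.undistortPoints(np.array([[uv]],float),K,np.array([k1,0,0,0.]))[0,0]
    d=E[:3,:3]@np.r_[p,1]; return E[:3,3],d/np.linalg.norm(d)
def tri(*obs):
    A=0;b=0;R=[]
    for f,uv in obs:
        o,d=ray(f,uv); P=np.eye(3)-np.outer(d,d); A=A+P; b=b+P@o; R.append((P,o))
    x=np.linalg.solve(A,b); return x,[round(1e3*np.linalg.norm(P@(x-o)),1) for P,o in R]
def proj(f,X):
    K,k1,E=load(f); T=np.linalg.inv(E); 
    return cv2.projectPoints(np.atleast_2d(np.array(X,float)),cv2.Rodrigues(T[:3,:3])[0],T[:3,3],K,np.array([k1,0,0,0.]))[0][:,0]
E
python3 - <<'E'
from h import *
snap('scene','a');snap('side','b')
a=cv2.imread('pics/a.png');b=cv2.imread('pics/b.png')
cv2.imwrite('pics/ab.png',np.vstack([cv2.resize(a,(480,300)),cv2.resize(b,(480,300))]))
print(load('a'),load('b'),bot.hold_point_z,bot.read_state())
E
```

```text
pics
workcell.py
(array([[428.93528959,   0.        , 316.65073506],
       [  0.        , 428.93528959, 196.94746169],
       [  0.        ,   0.        ,   1.        ]]), -0.05594920317792389, array([[-0.10353118,  0.72773322, -0.67800122,  1.33691192],
       [ 0.99448443,  0.08724858, -0.05821001,  0.10227842],
       [ 0.01679328, -0.6802882 , -0.73275231,  0.94594524],
       [ 0.        ,  0.        ,  0.        ,  1.        ]])) (array([[372.06086804,   0.        , 323.67554252],
       [  0.        , 372.06086804, 199.50789441],
       [  0.        ,   0.        ,   1.        ]]), -0.08189915466222863, array([[-0.9462108 , -0.17989644,  0.26892822,  0.35072334],
       [-0.32317865,  0.56534822, -0.7589051 ,  0.71354409],
       [-0.01551377, -0.80499606, -0.59307728,  0.6853488 ],
       [ 0.        ,  0.        ,  0.        ,  1.        ]])) 0.0187 {'time': 0.1, 'q': array([ 1.30907288e+00,  2.64714418e-01,  1.60528120e+00, -1.20586513e-05,
        1.27371094e+00, -3.68808027e-02]), 'joint_vel': array([-0.00054049, -0.00130835, -0.00402765,  0.00120529,  0.00059398,
        0.00080317]), 'joint_torque': array([-4.80589188e-04, -5.16707253e+01, -3.68588448e+01, -8.07560082e-05,
        6.30637369e-03,  5.41509536e-06]), 'tool_pos': array([0.15030867, 0.65734804, 0.23003823]), 'tcp_rot': array([-0.3523988 , -3.12145875,  0.00328596]), 'wrist_force': array([ 0.1029213 ,  1.0945286 , -0.03993696]), 'torque': array([-0.03973105, -0.01516594, -0.02299662]), 'grip_force': 0.0, 'width': 0.9976390835381125}
```

View pics/ab.png

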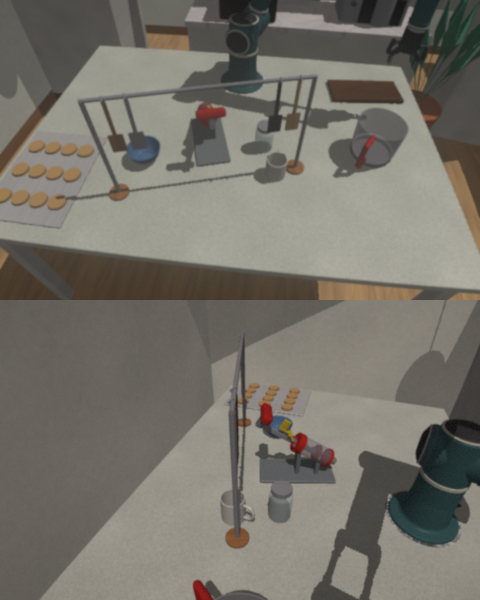

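The scene camera shows the press mid-table with its T-handle towards the rack. The side camera shows handle, yellow tab and barrel in profile at about (390,190). I'll enlarge both.

```bash
python3 - <<'E'
import cv2,numpy as np
a=cv2.imread('pics/a.png')[125:235,235:335];b=cv2.imread('pics/b.png')[125:255,330:460]
cv2.imwrite('pics/c1.png',np.hstack([cv2.resize(a,(400,440),interpolation=2)[:, :],cv2.resize(b[:110,:100],(400,440),interpolation=2)]))
E
```

```text
(no output)
```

View pics/c1.png

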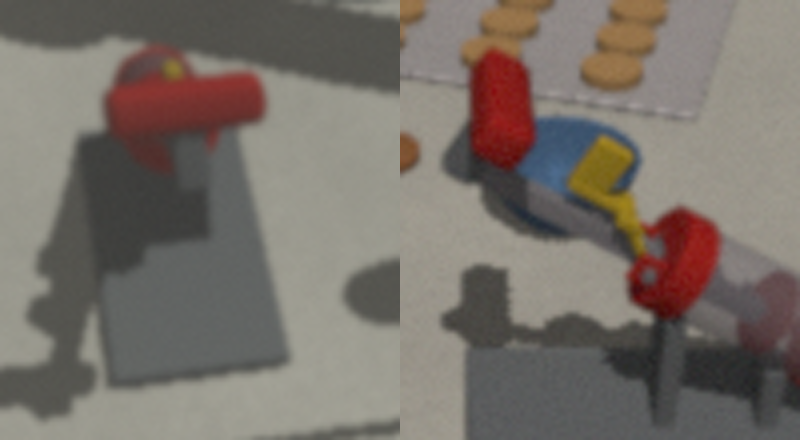

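Scene: crossbar centre (281.5,150.5), base corners (307,215.5), (262.5,221), (255,159), tab just visible at (278,142). Side: crossbar (355.7,152), tab (380.7,166.7), base corners (347,212.5), (348,243), (445,243).

```bash
cat > fit.py <<'E'
from h import *
from scipy.optimize import least_squares
c,s=np.cos(np.pi/6),np.sin(np.pi/6); U=np.array([c,0,s]); N=np.array([-s,0,c]); O=np.array([-.13,0,.066])
def W(p,l):
    R=np.array([[np.cos(p[2]),-np.sin(p[2]),0],[np.sin(p[2]),np.cos(p[2]),0],[0,0,1]]); return R@l+[p[0],p[1],0]
def tab(p): return O+p[4]*U+p[5]*N   # tab middle in press frame
def crn(i,j): return lambda p: np.array([.115 if i>0 else -.155,.065*j,.012])
hnd=lambda p: O+p[3]*U+.041*N
def solve(obs):
    f=lambda p: np.concatenate([(proj(n,W(p,g(p)))[0]-uv)*w for n,g,uv,w in obs])
    r=least_squares(f,[.55,0,0,.3,.22,.05],loss='soft_l1'); return r.x,f(r.x).reshape(-1,2).round(1)
OBS=[('a',crn(1,1),(307,215.5),1),('a',crn(1,-1),(262.5,221),1),('a',crn(-1,-1),(255,159),.5),('b',crn(1,1),(348,243),.7),('b',crn(1,-1),(346.7,212.5),1),('b',crn(-1,1),(445,243),.7),
('a',hnd,(281.5,150.5),1),('b',hnd,(355.7,152),1),('b',tab,(380.7,166.7),1),('a',lambda p: tab(p)+.014*N,(278.2,142),1)]
if __name__=='__main__':
    p,r=solve(OBS); print(p.round(4)); print(r.tolist()); print('hnd',W(p,hnd(p)),tri(('a',(281.5,150.5)),('b',(355.7,152)))); print('tab',W(p,tab(p)))
    print('bar clearance',p[3]-.017-p[4]-.013)
E
python3 fit.py
```

```text
[ 0.4503 -0.0841  0.2817  0.2819  0.207   0.0376]
[[1.0, -1.3], [0.1, -1.1], [-0.1, -1.1], [-2.2, -1.4], [-1.8, -1.8], [1.5, -0.2], [-0.6, 0.1], [-0.3, 0.5], [-0.3, 0.4], [-0.0, -0.5]]
hnd [ 0.54026959 -0.05804263  0.24246153] (array([ 0.5399456 , -0.05702557,  0.24369728]), [np.float64(0.9), np.float64(0.9)])
tab [ 0.47956005 -0.07561217  0.20210191]
bar clearance 0.04491328166826501
```

The rows are not in the units I measure in: shifts go in shares of 62.5 mm and turns go in shares of 360 degrees. I convert before sending: -0.03 m is -0.48, -0.169 rad is -0.0269.

```bash
cat > to.py <<'E'
import sys
from fit import *
from scipy.spatial.transform import Rotation as Rt
s=bot.read_state(); R=Rt.from_rotvec(s['tcp_rot']).as_matrix()
t=np.array([float(v) for v in sys.argv[1:4]]); print('tool delta',(R.T@(t-s['tool_pos'])).round(4),'y dir',np.arctan2(-R[0,1],R[1,1]).round(4),'tcp',s['tool_pos'].round(4),'tilt',R[:,2].round(3))
E
```

Emit:
jog_arm:
  deltas: "0,0,-0.48,-0.0269 | 0,0,-0.48,-0.0269 | 0,0,-0.48,-0.0269"

```text
time: 0.48
tool_pos: [0.1503, 0.6576, 0.3213]
tcp_rot: [0.45, -3.109, 0.002]
wrist_force: [-0.2, 0.8, 1.0]
width: 0.996
grip_force: 0.0
```

```bash
python3 to.py .48 -.076 .32
```

```text
tool delta [-0.1079 -0.797   0.0022] y dir 0.2878 tcp [0.1503 0.6576 0.3213] tilt [-0.    -0.001 -1.   ]
```

In the tool's units: -0.057 m is -0.912, -0.008 m is -0.128.

Emit:
jog_arm:
  deltas: "-0.128,-0.912,0,0 | -0.128,-0.912,0,0 | -0.128,-0.912,0,0 | -0.128,-0.912,0,0 | -0.128,-0.912,0,0"
  quiet: true

```text
ok
```

Emit:
jog_arm:
  deltas: "-0.128,-0.912,0,0 | -0.128,-0.912,0,0 | -0.128,-0.912,0,0 | -0.128,-0.912,0,0 | -0.128,-0.912,0,0"
  quiet: true

```text
ok
```

Emit:
jog_arm:
  deltas: "-0.128,-0.912,0,0 | -0.064,-0.48,0,0 | 0,0,0,0"

```text
time: 2.1
tool_pos: [0.422, 0.0509, 0.3207]
tcp_rot: [0.435, -3.11, 0.0]
wrist_force: [0.1, -0.9, 1.6]
width: 1.0
grip_force: 0.0
```

```bash
python3 to.py .48 -.076 .32
python3 - <<'E'
from h import *
snap('wrist','w1')
E
```

```text
tool delta [-0.0209 -0.138   0.0007] y dir 0.2781 tcp [0.422  0.0509 0.3207] tilt [-0.001 -0.    -1.   ]
```

View pics/w1.png

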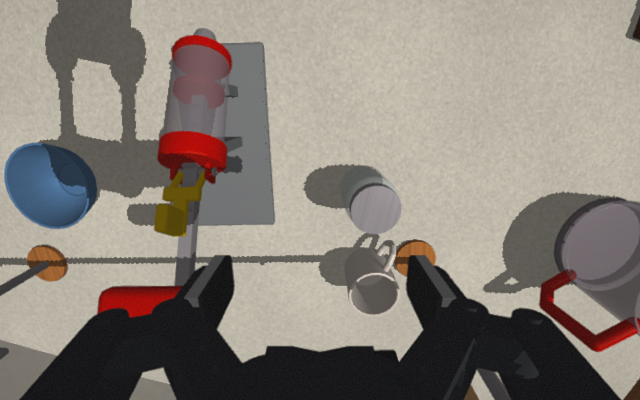

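Wrist picture: press upper left, base corners (264,43) and (274,222), tab about (171,217), crossbar behind the left finger at (150,300). I'll move over the press for a second wrist view.

In the tool's units: -0.048 m is -0.768, -0.045 m is -0.72.

Emit:
jog_arm:
  deltas: "0.032,-0.72,0,0 | 0.032,-0.72,0,0 | 0,-0.768,0,0 | 0.416,0,0,0 | 0,0,0,0"

```text
time: 2.78
tool_pos: [0.4306, -0.0875, 0.321]
tcp_rot: [0.441, -3.11, -0.001]
wrist_force: [-0.1, 0.4, -0.3]
width: 0.996
grip_force: 0.0
```

```bash
python3 to.py .48 -.076 .32
python3 - <<'E'
from h import *
snap('wrist','w2')
a=cv2.imread('pics/w1.png')[140:260,110:290];b=cv2.imread('pics/w2.png')
cv2.imwrite('pics/c2.png',np.vstack([cv2.resize(a,(450,300),interpolation=2),cv2.resize(b[:,80:560],(450,300)) if 0 else cv2.resize(b[130:330,170:470],(450,300),interpolation=2)]))
E
```

```text
tool delta [-0.0507 -0.0027  0.001 ] y dir 0.282 tcp [ 0.4306 -0.0875  0.321 ] tilt [-0.001  0.001 -1.   ]
```

View pics/c2.png

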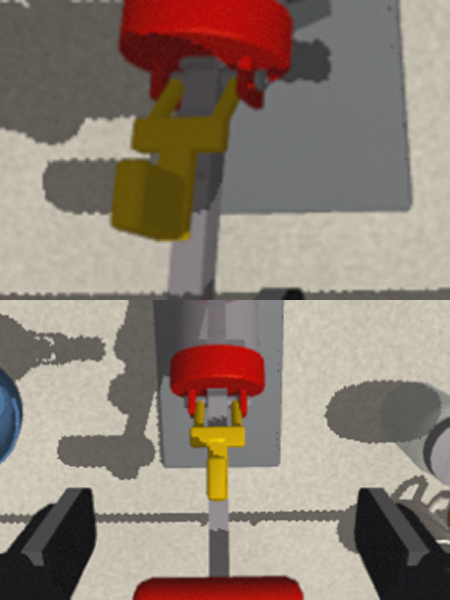

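Second view: base corners (278,241.3) and (356.7,241.3), tab top centre about (314.7,249); in the first wrist view, tab top centre (163.6,218). Refit with these.

```bash
cat >> fit.py <<'E'
E
python3 - <<'E'
s=open('fit.py').read()
s=s.replace("if __name__","ttop=lambda p: tab(p)+.016*N\nOBS+=[('w2',crn(1,-1),(278,241.3),1),('w2',crn(1,1),(356.7,241.3),1),('w1',crn(-1,1),(264,43),1),('w1',crn(1,1),(274,222.5),1),('w2',ttop,(314.7,249.3),1),('w1',ttop,(163.6,218),1)]\nif __name__",1)
s=s.replace("print('tab',","print('tritop',tri(('w1',(163.6,218)),('w2',(314.7,249.3)),('b',proj('b',W(p,ttop(p)))[0])),W(p,ttop(p)));print(load('w2')[2][:3,3]);print('tab',")
open('fit.py','w').write(s)
E
python3 fit.py
python3 - <<'E'
# rack: bar top ends from posts in scene
from h import *
# scene view: bar ends at 480-scale (82,101),(316,77)
from scipy.optimize import least_squares
for uv in [(82,101),(316,77)]:
    o,d=ray('a',np.array(uv)*4/3); print(o+d*(.415-o[2])/d[2])
for uv in [(47,263),(416,252)]:
    o,d=ray('w1',uv); print('foot',o+d*(0-o[2])/d[2])
for uv in [(119,192),(296,168)]:
    o,d=ray('a',np.array(uv)*4/3); print('foot',o+d*(0-o[2])/d[2])
E
```

```text
[ 0.4479 -0.0871  0.2901  0.2849  0.2124  0.0351]
[[0.3, -2.2], [-0.5, -1.8], [-0.6, -1.3], [-1.2, -1.6], [-0.9, -2.0], [2.2, -0.8], [-1.2, -0.4], [-0.0, -0.3], [-1.5, -0.2], [-0.6, 0.0], [0.2, 1.0], [0.2, 0.5], [0.3, -2.0], [0.4, 2.5], [0.7, -0.4], [-0.2, 0.1]]
hnd [ 0.54006805 -0.05960318  0.24393436] (array([ 0.5399456 , -0.05702557,  0.24369728]), [np.float64(0.9), np.float64(0.9)])
tritop (array([ 0.47539241, -0.07927578,  0.21622922]), [np.float64(0.4), np.float64(0.4), np.float64(0.2)]) [ 0.47513402 -0.07898573  0.21649335]
[ 0.35914337 -0.10905048  0.4639374 ]
tab [ 0.4827998  -0.07669753  0.20263694]
bar clearance 0.042406819047437996
[ 0.72831115 -0.36084238  0.415     ]
[0.54316373 0.25535296 0.415     ]
foot [ 7.31991358e-01 -3.73140209e-01 -5.55111512e-17]
foot [5.26066976e-01 2.52769145e-01 5.55111512e-17]
foot [ 0.72580571 -0.36943434  0.        ]
foot [0.54008804 0.25966673 0.        ]
```

In the tool's units: -0.049 m is -0.784, 0.04 m is 0.64.

Emit:
jog_arm:
  deltas: "-0.784,0.064,0.64,0 | 0,0,0.48,0 | 0,0,0,0"
  finger_gap: 0.5

```text
time: 3.2
tool_pos: [0.4752, -0.069, 0.2488]
tcp_rot: [0.445, -3.104, -0.004]
wrist_force: [-0.8, 0.1, -0.5]
width: 0.499
grip_force: 0.0
```

```bash
python3 to.py .48 -.0775 .192
```

```text
tool delta [-0.0025 -0.0097  0.0568] y dir 0.2848 tcp [ 0.4752 -0.069   0.2488] tilt [-0.006  0.002 -1.   ]
```

In the tool's units: 0.03 m is 0.48, 0.026 m is 0.416.

Emit:
jog_arm:
  deltas: "-0.032,-0.144,0,0 | 0,0,0.48,0 | 0,0,0.416,0 | 0,0,0,0"

```text
time: 3.7
tool_pos: [0.4807, -0.0794, 0.1957]
tcp_rot: [0.441, -3.109, -0.001]
wrist_force: [-0.1, 0.2, -0.0]
width: 0.496
grip_force: 0.0
```

```bash
python3 to.py .48 -.0775 .192
python3 - <<'E'
from h import *
snap('wrist','w3');snap('side','b3')
a=cv2.imread('pics/w3.png')[130:400,170:470];b=cv2.imread('pics/b3.png')[110:220,330:450]
cv2.imwrite('pics/c3.png',np.hstack([cv2.resize(a,(400,360)),cv2.resize(b,(393,360),interpolation=2)]))
E
```

```text
tool delta [0.0002 0.002  0.0037] y dir 0.2818 tcp [ 0.4807 -0.0794  0.1957] tilt [-0.001  0.    -1.   ]
```

View pics/c3.png

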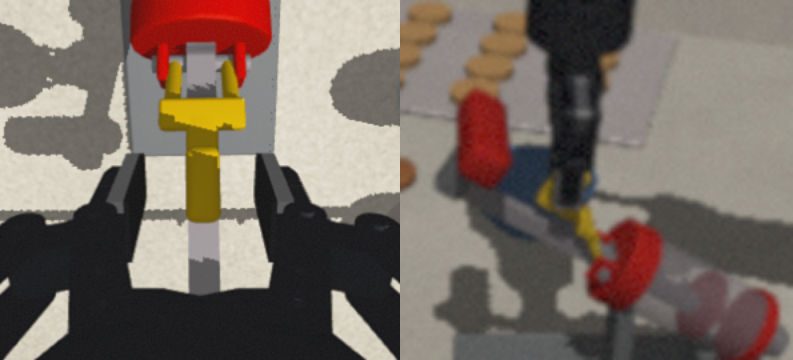

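The tab lies centred between the fingers (crop column 203, pads at 125 and 275), and the side view shows the fingers straddling it. I'll close gently.

In the tool's units: 0.003 m is 0.048, 0.001 m is 0.016.

Emit:
jog_arm:
  deltas: "0,0.016,0.048,0 | 0,0,0,0 | 0,0,0,0 | 0,0,0,0 | 0,0,0,0"
  finger_gap: 0
  force: 25

```text
time: 4.42
tool_pos: [0.4817, -0.0781, 0.194]
tcp_rot: [-0.442, 3.108, -0.001]
wrist_force: [0.5, 1.6, 6.6]
width: 0.136
grip_force: 30.0
```

Holding the 12 mm tab (11.6 mm opening). Now the arc about the hinge.

In the tool's units: 0.011 m is 0.176, 0.0105 m is 0.168.

Emit:
jog_arm:
  deltas: "0.168,0,-0.064,0 | 0.176,0,-0.04,0 | 0.176,0,-0.016,0 | 0.176,0,0.016,0 | 0,0,0,0"

```text
time: 5.05
tool_pos: [0.44, -0.0907, 0.2003]
tcp_rot: [-0.441, 3.107, -0.002]
wrist_force: [3.2, 0.7, 3.1]
width: 0.133
grip_force: 29.2
```

Emit:
jog_arm:
  deltas: "0.048,0,0.016,0 | 0,0,0,0"

```text
time: 5.3
tool_pos: [0.4379, -0.0913, 0.1999]
tcp_rot: [-0.441, 3.107, -0.002]
wrist_force: [3.1, 1.1, 5.9]
width: 0.136
grip_force: 29.6
```

```bash
python3 to.py .4817 -.0781 .194
python3 - <<'E'
from h import *
snap('side','b4')
b=cv2.imread('pics/b4.png')[110:220,330:450]
cv2.imwrite('pics/c4.png',cv2.resize(b,(480,440),interpolation=2))
E
```

```text
tool delta [-0.0457  0.0005  0.006 ] y dir 0.2823 tcp [ 0.4379 -0.0913  0.1999] tilt [ 0.004 -0.001 -1.   ]
```

View pics/c4.png

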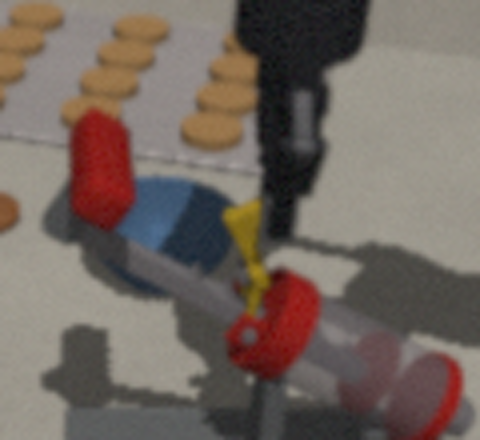

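The pawl stands up about 0.6 rad with the rod still in (tab at crop (243,225), crossbar unchanged at (102,168)). Release and lift.

Emit:
jog_arm:
  deltas: "0,0,0,0 | 0,0,0,0 | 0,0,-0.16,0 | 0,0,-0.64,0 | 0,0,-0.64,0"
  finger_gap: 0.5

```text
time: 5.98
tool_pos: [0.4355, -0.091, 0.2891]
tcp_rot: [0.441, -3.109, -0.001]
wrist_force: [0.2, 0.3, -0.2]
width: 0.501
grip_force: 0.0
```

Emit:
jog_arm:
  deltas: "-0.48,0,0,0 | -0.48,0,0,0 | 0,0,0,0 | 0,0,0,0"
  finger_gap: 0
  force: 25

```text
time: 6.48
tool_pos: [0.4931, -0.0744, 0.2881]
tcp_rot: [0.442, -3.109, -0.0]
wrist_force: [-0.1, 0.2, 0.4]
width: 0.001
grip_force: 0.0
```

```bash
python3 to.py .496 -.0728 .229
```

```text
tool delta [-0.0033  0.0007  0.0591] y dir 0.2824 tcp [ 0.4931 -0.0744  0.2881] tilt [-0.002 -0.    -1.   ]
```

In the tool's units: 0.03 m is 0.48, 0.029 m is 0.464.

Emit:
jog_arm:
  deltas: "-0.032,0,0.48,0 | 0,0,0.464,0 | 0,0,0,0"

```text
time: 6.85
tool_pos: [0.4928, -0.0737, 0.2268]
tcp_rot: [0.44, -3.105, -0.003]
wrist_force: [-0.5, 0.0, -0.1]
width: -0.003
grip_force: 0.0
```

```bash
python3 to.py .496 -.0728 .229
python3 - <<'E'
from h import *
snap('side','b5');snap('wrist','w5')
b=cv2.imread('pics/b5.png')[110:220,330:450]
a=cv2.imread('pics/w5.png')[130:400,170:470]
cv2.imwrite('pics/c5.png',np.hstack([cv2.resize(a,(400,360)),cv2.resize(b,(393,360),interpolation=2)]))
E
```

```text
tool delta [-0.0033 -0.     -0.0022] y dir 0.2817 tcp [ 0.4928 -0.0737  0.2268] tilt [-0.006  0.001 -1.   ]
```

View pics/c5.png

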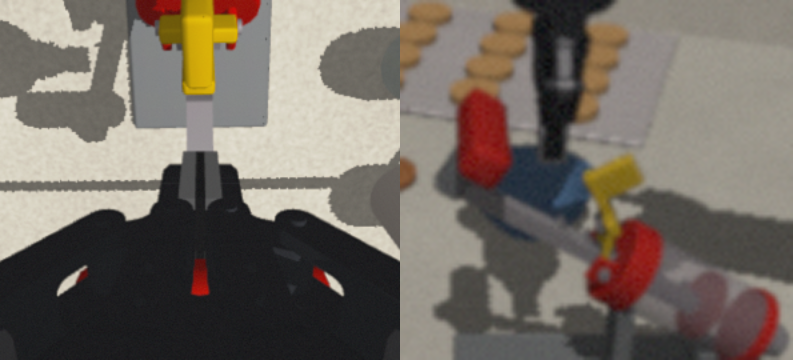

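The closed fingers stand between the raised pawl tab (side crop (612,178)) and the crossbar (483,140). I'll push the crossbar out along the rod axis, staying behind it so the hand clears the rail.

In the tool's units: -0.012 m is -0.192, -0.0087 m is -0.1392.

Emit:
jog_arm:
  deltas: "-0.192,0,-0.016,0 | -0.1392,0,-0.08,0 | -0.1392,0,-0.08,0 | -0.1392,0,-0.08,0 | -0.1392,0,-0.08,0"

```text
time: 7.58
tool_pos: [0.5394, -0.0611, 0.2502]
tcp_rot: [0.442, -3.105, 0.001]
wrist_force: [-6.8, -2.2, -0.8]
width: -0.002
grip_force: 3.5
```

Emit:
jog_arm:
  deltas: "-0.1392,0,-0.08,0 | -0.1392,0,-0.08,0 | 0,0,0,0"

```text
time: 7.95
tool_pos: [0.5575, -0.0557, 0.261]
tcp_rot: [0.442, -3.108, -0.0]
wrist_force: [-3.8, -0.5, 0.7]
width: -0.002
grip_force: 2.1
```

```bash
python3 to.py .496 -.0728 .229
python3 - <<'E'
from h import *
snap('side','b6');snap('wrist','w6')
b=cv2.imread('pics/b6.png')[40:220,250:430]
a=cv2.imread('pics/w6.png')
cv2.imwrite('pics/c6.png',np.hstack([cv2.resize(a,(420,360)),cv2.resize(b,(360,360),interpolation=2)]))
E
```

```text
tool delta [0.0637 0.0007 0.0321] y dir 0.2828 tcp [ 0.5575 -0.0557  0.261 ] tilt [-0.002 -0.    -1.   ]
```

View pics/c6.png

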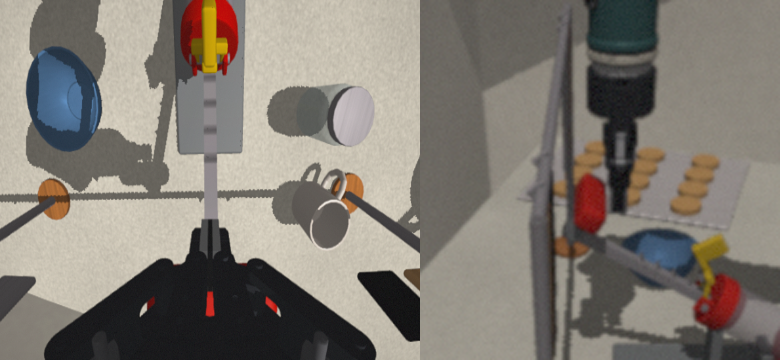

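The crossbar rides ahead of the fingers, the teeth are out, the pawl is still up, and the jar, mug and bowl are untouched; the rail is still clear. Continue to the stop.

In the tool's units: -0.0052 m is -0.0832, -0.003 m is -0.048.

Emit:
jog_arm:
  deltas: "-0.0832,0,-0.048,0 | -0.0832,0,-0.048,0 | 0,0,0,0"

```text
time: 8.43
tool_pos: [0.5668, -0.0529, 0.2665]
tcp_rot: [0.442, -3.108, -0.001]
wrist_force: [-6.1, -0.7, 1.5]
width: -0.002
grip_force: 2.8
```

Emit:
jog_arm:
  deltas: "-0.056,0,-0.032,0 | 0,0,0,0"

```text
time: 8.68
tool_pos: [0.5698, -0.052, 0.2683]
tcp_rot: [0.442, -3.108, -0.001]
wrist_force: [-6.5, -0.5, 1.1]
width: -0.001
grip_force: 3.1
```

```bash
python3 to.py .496 -.0728 .229
```

```text
tool delta [0.0765 0.0005 0.0395] y dir 0.2824 tcp [ 0.5698 -0.052   0.2683] tilt [-0.003  0.    -1.   ]
```

In the tool's units: -0.0035 m is -0.056, -0.002 m is -0.032.

Emit:
jog_arm:
  deltas: "-0.056,0,-0.032,0 | 0,0,0,0"
  only: "pos|force"

```text
tool_pos: [0.5731, -0.051, 0.2704]
wrist_force: [-7.0, -0.1, 1.4]
grip_force: 3.2
```

Emit:
jog_arm:
  deltas: "-0.0416,0,-0.024,0 | 0,0,0,0"
  only: "pos|force"

```text
tool_pos: [0.5753, -0.0503, 0.2717]
wrist_force: [-7.4, 0.4, 1.4]
grip_force: 3.5
```

```bash
python3 to.py .496 -.0728 .229
```

```text
tool delta [0.0823 0.0004 0.043 ] y dir 0.2823 tcp [ 0.5753 -0.0503  0.2717] tilt [-0.003  0.    -1.   ]
```

In the tool's units: -0.0017 m is -0.0272, -0.001 m is -0.016.

Emit:
jog_arm:
  deltas: "-0.0272,0,-0.016,0 | 0,0,0,0"
  only: "pos|force"

```text
tool_pos: [0.5754, -0.0502, 0.2718]
wrist_force: [-10.2, -2.9, -0.1]
grip_force: 5.3
```

```bash
python3 - <<'E'
from h import *
snap('side','b7');snap('scene','a7')
b=cv2.imread('pics/b7.png')[60:200,270:410]
a=cv2.imread('pics/a7.png')[60:200,220:360]
cv2.imwrite('pics/c7.png',np.hstack([cv2.resize(a,(400,400),interpolation=2),cv2.resize(b,(400,400),interpolation=2)]))
E
```

```text
(no output)
```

View pics/c7.png

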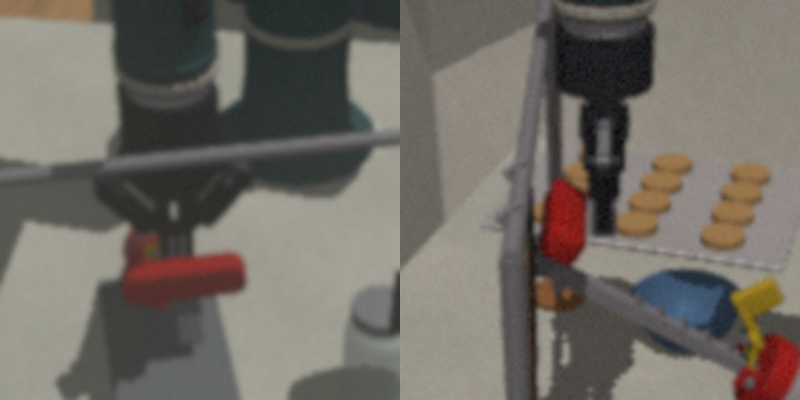

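Crossbar centre: scene (284.4,157), side (328.1,137.7); the pawl is up. The TCP stopped while the force rose, so check whether it is the stop.

In the tool's units: -0.0026 m is -0.0416, -0.0015 m is -0.024.

```bash
python3 - <<'E'
from h import *
x=tri(('a7',(284.4,157)),('b7',(328.1,137.7)));x0=tri(('a',(281.5,150.5)),('b',(355.7,152)));print(x,x0,np.linalg.norm(x[0]-x0[0]))
E
```

```text
(array([ 0.60391324, -0.0384359 ,  0.28123414]), [np.float64(1.2), np.float64(1.2)]) (array([ 0.5399456 , -0.05702557,  0.24369728]), [np.float64(0.9), np.float64(0.9)]) 0.07646208430556625
```

Emit:
jog_arm:
  deltas: "-0.0416,0,-0.024,0 | 0,0,0,0"
  only: "pos|force"

```text
tool_pos: [0.5754, -0.0502, 0.2719]
wrist_force: [-15.4, -4.2, -0.2]
grip_force: 8.1
```

Displacement is about 76 mm plus the initial offset, with force building at the fingers: the rod is at its stop. Back off and verify.

In the tool's units: -0.05 m is -0.8, -0.02 m is -0.32.

Emit:
jog_arm:
  deltas: "0.16,0,0,0 | 0.32,0,0,0 | 0.32,0,-0.32,0 | 0,0,-0.8,0 | 0,0,0,0"

```text
time: 10.4
tool_pos: [0.5349, -0.0637, 0.3508]
tcp_rot: [-0.44, 3.099, -0.005]
wrist_force: [0.8, -0.7, -0.0]
width: 0.002
grip_force: 0.0
```

```bash
python3 - <<'E'
from h import *
snap('side','b8');snap('scene','a8')
b=cv2.imread('pics/b8.png')[60:200,270:410]
a=cv2.imread('pics/a8.png')[60:200,220:360]
cv2.imwrite('pics/c8.png',np.hstack([cv2.resize(a,(400,400),interpolation=2),cv2.resize(b,(400,400),interpolation=2)]))
E
```

```text
(no output)
```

View pics/c8.png

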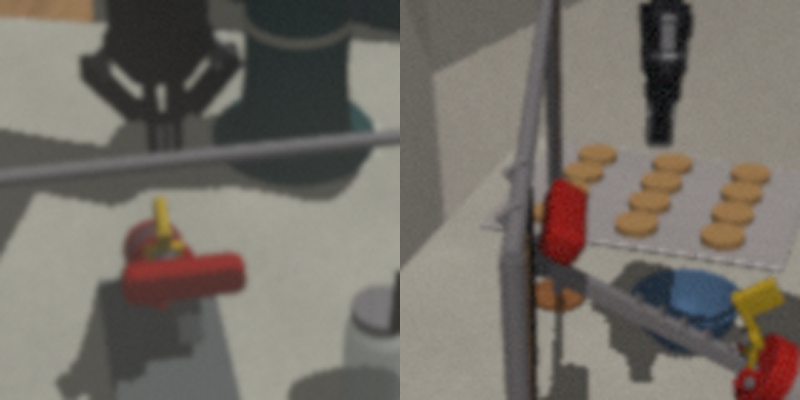

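The crossbar stayed out, unmoved at (184,277) and (566,222). The pawl is up at (757,310), and the robot is clear.

```bash
python3 -c "
from workcell import bot, imaging, workorder
print(workorder.finish_job())"
```

```text
the job is handed in; nothing more can be done
None
```

I handed the job in (the hand-in gave no verdict): the pawl is up about 0.6 rad, the rod is out at its stop by my camera and force checks, the gripper is clear, and the jar, bowl and mug look undisturbed.

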